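# Load a paper roll on the label dispenser

### The arm

A 6-joint arm with a two-finger parallel gripper is mounted at the origin on the work surface. World frame = base frame: x ahead of the robot, y to its left, z up, the work surface at z = 0. Lengths are in m, angles in rad, forces in N, time in s.
With the tool pointing down it reaches from about 0.375 to 0.9 m from the base axis. Payload 3.1 kg.
Tool frame: the origin (TCP) lies midway between the tips of the shut fingers; the grasp point (between the pads) lies 19 mm behind it (manip.pinch_z is the distance from the TCP to the grasp point, in m); z points along the fingers, y is the line along which they close (so a half turn about z gives the same grasp; the last joint's range is limited). The gripper opens to 85 mm and grips with 20 to 120 N. Pads are 22 mm wide; open, the fingers measure 114 mm over their backs; the gripper's body (76 mm by 85 mm) begins 54 mm behind the grasp point. The pads swing forward as they close: fully open they stand 13 mm farther back than shut.
Start: joints at [1.143, 0.527, 1.433, -0, 1.181, -0.178], TCP at [0.154, 0.606, 0.231] pointing down, gripper open.
Joint ranges: [-3.08, 3.08], [-0.75, 2.2], [0.22, 2.44], [-1.43, 4.57], [0, 2.65], [-2.85, 2.85]. Speed limits (rad/s): [2.79, 2.79, 3.14, 3.14, 3.14, 3.14].

### API

Orientations are given as a unit quaternion [x, y, z, w].
In Python, from station import manip, viewer, ticket gives the robot as it stands.
- The arm moves only by the shell command python3 -m creep 'ROWS' [FORCE]. ROWS is JSON, a list of rows, each an object with "slide": the shift along the tool's x, y, z in cm, a list of three; "angular": the turn, a rotation vector about the tool's x, y, z in rad, a list of three; "claw": the opening, from -1 (shut) to 1 (fully open). A call has 1 to 10 rows; each row shifts and turns the commanded pose from where the row before left it, along the tool's axes as they then stand; what a row does not reach is not made up. A row lasts 1/12 s, in which the tool goes at most 41.7 mm and 7.16 degrees, less where a joint would pass 70% of its speed; a pose out of reach is approached as far as the arm can. A call with a gripper value outside its range is refused whole. The fingers move at their own pace and stop on an object; FORCE is the grip in N (left out, the last holds). Time passes only in rows, so rows that do not move let the fingers close. It gives the time, the measured TCP pose, the force, the opening and the grip force at its end, in the units of the state.
- manip.sense(): the state, without advancing time (a new reading comes with each control period).
- viewer.snapshot(name): name is "scene" or "side" or "wrist"; returns the picture (420x560x3 uint8, blue, green, red); there is no depth.
- viewer.calibration(name): a dict with "fov_y" (degrees; the focal length in pixels is half the picture's height over the tangent of half this angle, whatever the lens; pixels are square), "cx", "cy" (the principal point, pixels), "T" (4x4, takes a point from camera to world coordinates); the wrist camera has in their place "tool_from_camera" (4x4, takes a point from camera to tool coordinates, whose origin is the TCP and whose axes are the flange's). Camera axes: x right, y up, looking along -z (the intrinsics and any distortion apply to the point x, -y, -z); pixel columns grow to the right and rows downward; lengths in m; the calibration is good to about 2 mm. The wrist camera is an equidistant fisheye: a pixel r from the principal point sees the ray r / f radians off the axis. A picture is of the moment at which its call begins: read the wrist's pose just before it. calibration takes no time and is no camera call.
- ticket.sign_off(): hands the job in; it is judged then, once.
The state is a dict: "t": time; "q": joint angles; "qd": joint speeds; "tau": joint torques, N m; "tcp_pos": TCP position; "tool_rot": TCP orientation; "force": force on the tool from outside, world axes, zero at the start; "ft_torque": the same for the moment, N m; "finger_gap": opening from 0.0 (shut) to 1.0 (fully open); "gripper_force": force on a finger pad.
Only numpy, scipy, OpenCV 4.12 (cv2) and the standard library are available. Lean on these libraries where they do the work, as an engineer would, in place of code of your own. Each camera call takes 0.05 s, during which the arm holds its last target. There are 200 camera calls.

### The job

Load the label dispenser: set the tall paper roll over the upright spindle and lower it until it rests flat on the deck before letting go, then swing the keeper arm over it fully to its stop. Last, press the feed plunger right down to its stop and let it spring back up. Leave the short roll, the empty core and the tin where they stand.

Things in the scene. Friction and masses are not known exactly. Their poses are not given: they have to be found in the camera images.
- roll: the tall roll of white paper labels, standing upright on the table: outside diameter 60 mm, 50 mm tall, open bore of diameter 25 mm along its axis, about 130 g. Origin: centre of its underside, z up along the bore.
- short_roll: a used-down roll of the same paper, same diameter 60 mm and bore but only 22 mm tall; a bystander. Origin: centre of its underside.
- core: an empty brown cardboard core tube standing upright, 33 mm outside diameter, 50 mm tall; a bystander. Origin: centre of its underside.
- tin: a metal tin, 65 mm diameter, 75 mm tall, behind the dispenser; a bystander. Origin: centre of its underside.
- dispenser: the label dispenser, fixed at a varying place and yaw: a grey deck 20 mm thick, 220 mm along its x, y from -170 to +190 mm. Spindle at x = y = 0, keeper post at (70, 70), feed plunger at (0, -120), feed head 82 mm high at x 70 to 106, y -160 to -10 mm. Origin: underside of the deck below the spindle, z up.
- seat (a point): foot of the spindle on the deck's top face, 20 mm above the table; a loaded roll's origin comes to rest here. Axes as the dispenser's.
- spindle_top (a point): tip of the spindle, 62 mm above the deck (82 mm above the table). The spindle is 20 mm in diameter, its top 11 mm tapering to 10 mm.
- keeper_hinge (a point): on the vertical axis of the keeper arm, at the top of its 24 mm thick post, 88 mm above the table (underside of the arm).
- keeper_pin (a point): top of the black pin (14 mm diameter) standing on the free end of the keeper arm, from 104 to 138 mm above the table, 99 mm from the hinge axis. The arm is a steel strip 18 mm wide, 96 to 104 mm above the table, with a disc of 40 mm diameter around the pin's foot; closed, the disc lies over the spindle, 26 mm above a seated roll.
- keeper (a joint): angle of the keeper arm (rad): 0 closed over the spindle against its stop, growing as it swings open, clockwise seen from above; up to 2.2. It is stiff enough to stay where it is left.
- plunger_top (a point): centre of the top face of the feed plunger's round black head, 36 mm in diameter, 8 mm thick, 70 mm above the table when up.
- plunger (a joint): how far the feed plunger is pressed down (m): 0 up, 0.012 at its stop; a spring returns it, about 6 N at the stop.
Not all that is in view belongs to the job. What is shaped like the roll but turquoise is not meant.

How it is judged:
By the outcome, as a careful person would: the job done as asked, in the order asked, and still so for the second after the job is handed in, with the robot touching nothing.
It also fails if it takes over 64 s, if anything falls off the work surface, if the arm or the gripper's body presses on something with over 40 N, if the wrist force passes 120 N, or if a joint passes its speed limit or range.

## Working session

There is one attempt and no reset: what is moved stays moved. The work goes in short steps, Python scripts to look and compute and a shell command to move; the robot and the scene stay as the last step left them, time stands still between calls to the robot, and variables do not carry over. Pictures are saved under pics/ and viewed, at most 10 in all, crops included, and the job is handed in when it is done.

```bash
mkdir -p pics; ls; python3 - <<'E'
from station import manip, viewer
import cv2, numpy as np
s=manip.sense(); print(s['t'],s['tcp_pos'],s['tool_rot'],manip.pinch_z)
for n in ("scene","side","wrist"):
    cv2.imwrite(f"pics/{n}0.png",viewer.snapshot(n))
    c=viewer.calibration(n); print(n,{k:(np.round(v,4).tolist()) for k,v in c.items() if not isinstance(v,str)})
E
```

```text
pics
0.0 [0.15354811 0.6050856  0.23030847] [ 1.24073917e-01  9.92272346e-01 -1.06698164e-03 -3.41393797e-04] 0.0187
scene {'fov_y': 45.0131, 'cx': 276.846, 'cy': 212.3906, 'T': [[0.8117, -0.4546, 0.3666, 0.9771], [0.584, 0.6236, -0.5197, -0.6779], [0.0076, 0.6359, 0.7717, 0.9873], [0.0, 0.0, 0.0, 1.0]]}
side {'fov_y': 46.9119, 'cx': 279.4655, 'cy': 206.7206, 'T': [[0.7607, 0.3653, -0.5365, -0.0204], [-0.6489, 0.4061, -0.6435, -0.8217], [-0.0172, 0.8377, 0.5459, 0.7246], [0.0, 0.0, 0.0, 1.0]]}
wrist {'fov_y': 65.7065, 'cx': 276.1439, 'cy': 210.2043, 'tool_from_camera': [[0.001, 0.9611, 0.2761, 0.0704], [1.0, -0.0009, -0.0005, -0.0006], [-0.0002, 0.2761, -0.9611, -0.1418], [0.0, 0.0, 0.0, 1.0]]}
```

View pics/scene0.png

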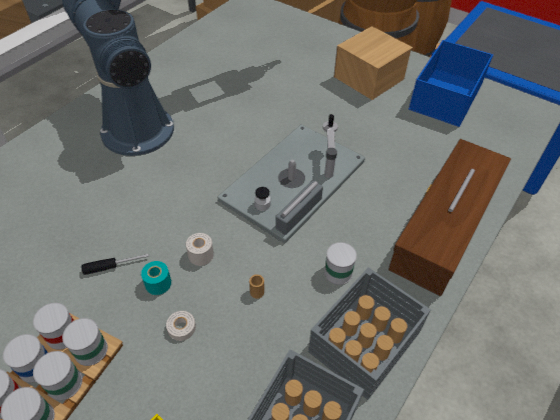

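View pics/side0.png

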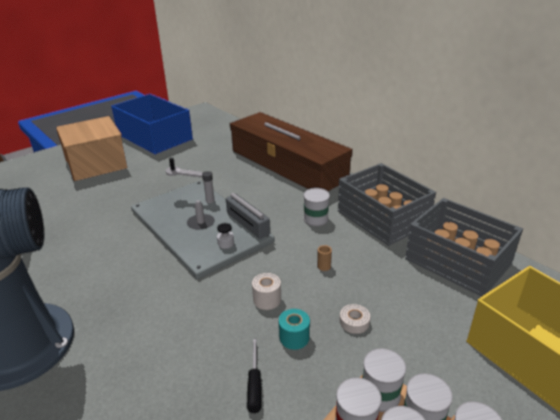

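Scene: the tall roll's top is near (199,243), with the turquoise decoy at (156,278), the short roll at (180,326), the spindle tip at (292,162), the plunger at (262,190), the post top at (331,152) and the pin top at (331,117). Side: roll top near (266,283), spindle tip (199,205), plunger (225,230), post (207,176), pin (171,161). I'll triangulate these and enlarge crops.

```bash
cat > h.py <<'E'
import numpy as np, cv2
from station import manip, viewer
from scipy.spatial.transform import Rotation as R
from scipy.optimize import least_squares
def ray(n,u,v,pose=None):
    c=viewer.calibration(n); f=210/np.tan(np.radians(c['fov_y']/2)); x,y=u-c['cx'],v-c['cy']
    if n=='wrist':
        r=np.hypot(x,y)+1e-12; a=r/f; d=np.array([np.sin(a)*x/r,-np.sin(a)*y/r,-np.cos(a)]); T=W(pose)@np.array(c['tool_from_camera'])
    else: d=np.array([x/f,-y/f,-1]); T=np.array(c['T'])
    d=T[:3,:3]@d; return T[:3,3],d/np.linalg.norm(d)
def W(p):
    T=np.eye(4); T[:3,:3]=R.from_quat(p[1]).as_matrix(); T[:3,3]=p[0]; return T
def proj(n,P,pose=None):
    c=viewer.calibration(n); f=210/np.tan(np.radians(c['fov_y']/2))
    T=np.array(c['T']) if n!='wrist' else W(pose)@np.array(c['tool_from_camera'])
    p=(np.linalg.inv(T)@np.append(P,1))[:3]; x,y,z=p[0],-p[1],-p[2]
    k=f/z if n!='wrist' else f*np.arctan2(np.hypot(x,y),z)/(np.hypot(x,y)+1e-12)
    return np.array([c['cx']+k*x,c['cy']+k*y])
def tri(*rs):
    A=sum(np.eye(3)-np.outer(d,d) for o,d in rs); b=sum((np.eye(3)-np.outer(d,d))@o for o,d in rs)
    P=np.linalg.solve(A,b); return P,max(np.linalg.norm(np.cross(P-o,d)) for o,d in rs)
def atz(r,z): o,d=r; return o+d*(z-o[2])/d[2]
E
python3 - <<'E'
from h import *
print(list(viewer.calibration('scene')), list(viewer.calibration('wrist')))
for n,a,b in [('rolltop',(199,243),(266,283)),('spin',(292,162),(199,205)),('plung',(262,191),(225,230)),('post',(331,152),(207,176)),('pin',(331,117),(171,161)),('turq',(156,271),(294,320)),('short',(180,322),(355,313)),('core',(257,278),(325,250)),('tin',(341,251),(316,195))]:
    P,e=tri(ray('scene',*a),ray('side',*b)); print(n,P.round(4),round(e,4))
a=cv2.imread('pics/scene0.png')[110:280,175:355]; b=cv2.imread('pics/side0.png')[145:315,135:315]
g=lambda i:cv2.resize(i,None,fx=4.4,fy=3.5,interpolation=cv2.INTER_CUBIC)
cv2.imwrite('pics/a.png',g(a)); cv2.imwrite('pics/b.png',g(b))
E
```

```text
['fov_y', 'cx', 'cy', 'T'] ['fov_y', 'cx', 'cy', 'tool_from_camera']
rolltop [ 0.4386 -0.2224  0.0453] 0.0001
spin [0.4778 0.0934 0.0714] 0.0028
plung [ 0.4714 -0.0262  0.0627] 0.004
post [0.5503 0.1608 0.0976] 0.0011
pin [0.4954 0.2441 0.1285] 0.0003
turq [ 0.4132 -0.3362  0.0452] 0.0012
short [ 0.5293 -0.3888  0.0243] 0.0002
core [ 0.6055 -0.2242  0.0484] 0.0033
tin [ 0.7232 -0.0733  0.0756] 0.0028
```

View pics/a.png

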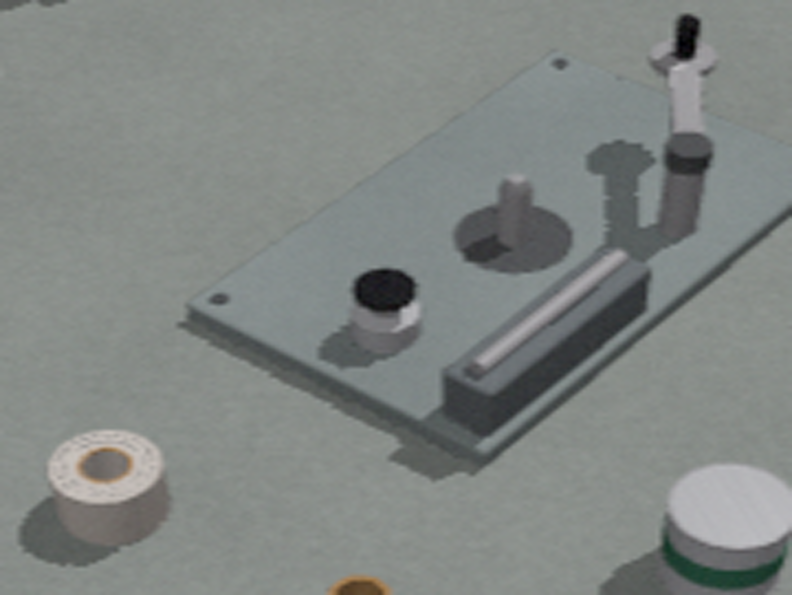

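View pics/b.png

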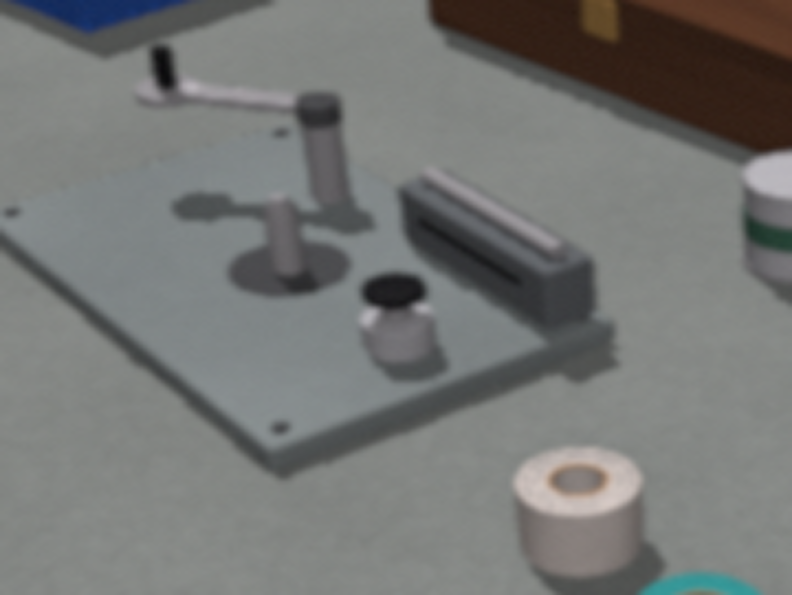

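```bash
cat > fit.py <<'E'
from h import *
obs={'roll':((199.1,243.1),(266.4,281.9)),'spin':((292,161.4),(198.9,201.3)),'plung':((262.5,192.3),(224.5,228.1)),'pin':((331.1,115.1),(171.8,158.7))}
for n,(a,b) in obs.items():
    P,e=tri(ray('scene',*a),ray('side',*b)); print(n,P.round(4),round(e,4))
def loc(p,l): c,s=np.cos(p[2]),np.sin(p[2]); return np.array([p[0]+c*l[0]-s*l[1],p[1]+s*l[0]+c*l[1]])
def pin(p,k): a=p[2]-np.radians(135)-k; return loc(p,(70,70)/np.array(1000.))+.099*np.array([np.cos(a),np.sin(a)])
def pts(p): return {'spin':[*loc(p,(0,0)),.082],'plung':[*loc(p,(0,-.12)),.070],'pin':[*pin(p,p[3]),.138]}
def res(p): return np.concatenate([proj(c,np.array(P))-obs[n][i] for n,P in pts(p).items() for i,c in enumerate(('scene','side'))])
if __name__=='__main__':
    s=least_squares(res,[.478,.093,0,1.5]); print(s.x.round(4),res(s.x).round(1))
    p=s.x; print({n:np.round(P,4) for n,P in pts(p).items()},'hinge',loc(p,(.07,.07)))
    # deck corners check
    for l in [(-.11,-.17),(.11,-.17),(-.11,.19)]: print(l,[proj(c,np.array([*loc(p,l),.02])).round(0) for c in('scene','side')])
E
python3 fit.py
```

```text
roll [ 0.4399 -0.2229  0.0474] 0.0005
spin [0.4795 0.0913 0.0801] 0.0
plung [ 0.4733 -0.0256  0.0638] 0.0005
pin [0.4968 0.2408 0.1368] 0.001
[ 0.479   0.0903 -0.0462  1.7187] [-0.4 -0.4 -0.  -0.4 -1.  -0.5  0.7 -1.6 -0.3  0.4  0.1 -0.5]
{'spin': array([0.479 , 0.0903, 0.082 ]), 'plung': array([ 0.4735, -0.0296,  0.07  ]), 'pin': array([0.497 , 0.2392, 0.138 ])} hinge [0.55218247 0.15700746]
(-0.11, -0.17) [array([216., 196.]), array([197., 273.])]
(0.11, -0.17) [array([284., 240.]), array([276., 236.])]
(-0.11, 0.19) [array([301., 123.]), array([131., 205.])]
```

```bash
python3 -m creep '[{"slide":[-2.08,-1.97,0],"angular":[0,0,0],"claw":1},{"slide":[-2.08,-1.97,0],"angular":[0,0,0],"claw":1},{"slide":[-2.08,-1.97,0],"angular":[0,0,0],"claw":1},{"slide":[-2.08,-1.97,0],"angular":[0,0,0],"claw":1},{"slide":[-2.08,-1.97,0],"angular":[0,0,0],"claw":1},{"slide":[-2.08,-1.97,0],"angular":[0,0,0],"claw":1},{"slide":[-2.08,-1.97,0],"angular":[0,0,0],"claw":1},{"slide":[-2.08,-1.97,0],"angular":[0,0,0],"claw":1},{"slide":[-2.08,-1.97,0],"angular":[0,0,0],"claw":1},{"slide":[-2.08,-1.97,0],"angular":[0,0,0],"claw":1}]' 40
python3 -m creep '[{"slide":[-2.08,-1.97,0],"angular":[0,0,0],"claw":1},{"slide":[-2.08,-1.97,0],"angular":[0,0,0],"claw":1},{"slide":[-2.08,-1.97,0],"angular":[0,0,0],"claw":1},{"slide":[-2.08,-1.97,0],"angular":[0,0,0],"claw":1},{"slide":[-2.08,-1.97,0],"angular":[0,0,0],"claw":1},{"slide":[-2.08,-1.97,0],"angular":[0,0,0],"claw":1},{"slide":[-2.08,-1.97,0],"angular":[0,0,0],"claw":1},{"slide":[-2.08,-1.97,0],"angular":[0,0,0],"claw":1},{"slide":[-2.08,-1.97,0],"angular":[0,0,0],"claw":1},{"slide":[-2.08,-1.97,0],"angular":[0,0,0],"claw":1},{"slide":[0,0,0],"angular":[0,0,0],"claw":1}]' ; python3 -m creep '[{"slide":[-2.08,-1.97,0],"angular":[0,0,0],"claw":1},{"slide":[-2.08,-1.97,0],"angular":[0,0,0],"claw":1},{"slide":[-2.08,-1.97,0],"angular":[0,0,0],"claw":1},{"slide":[-2.08,-1.97,0],"angular":[0,0,0],"claw":1},{"slide":[-2.08,-1.97,0],"angular":[0,0,0],"claw":1},{"slide":[-2.08,-1.97,0],"angular":[0,0,0],"claw":1},{"slide":[-2.08,-1.97,0],"angular":[0,0,0],"claw":1},{"slide":[-2.08,-1.97,0],"angular":[0,0,0],"claw":1},{"slide":[-2.08,-1.97,0],"angular":[0,0,0],"claw":1},{"slide":[-2.08,-1.97,0],"angular":[0,0,0],"claw":1}]'
python3 - <<'E'
from h import *
s=manip.sense(); np.save('w1.npy',[*s['tcp_pos'],*s['tool_rot']]); im=viewer.snapshot('wrist'); cv2.imwrite('pics/w1.png',im); print(s)
E
```

```text
t: 0.98
tcp_pos: [0.3073, 0.3623, 0.2312]
tool_rot: [0.124, 0.992, -0.0, -0.0]
force: [0.7, 0.5, -0.5]
finger_gap: 1.004
gripper_force: 0.0
t: 1.82
tcp_pos: [0.4604, 0.1201, 0.2312]
tool_rot: [0.124, 0.992, 0.0, -0.0]
force: [-0.6, -0.3, 0.1]
finger_gap: 0.997
gripper_force: 0.0
{'t': 1.8167, 'q': array([ 1.96752137e-02,  3.28155989e-01,  1.79597950e+00,  9.02832119e-05,
        1.01787025e+00, -1.30215200e+00]), 'qd': array([-0.64908231,  0.12978394, -0.22096536,  0.0030526 ,  0.08456086,
       -0.64348433]), 'tau': array([ 2.12350264e+00, -3.31303132e+01, -1.44437170e+01, -6.77908002e-02,
        1.91554305e-02,  4.16163979e-01]), 'tcp_pos': array([0.46040009, 0.12010393, 0.23119947]), 'tool_rot': array([ 1.24186826e-01,  9.92258831e-01,  8.34001513e-06, -2.09915886e-04]), 'force': array([-0.59215879, -0.29839597,  0.08644113]), 'ft_torque': array([-0.00754114,  0.04037763,  0.00857336]), 'gripper_force': 0.0, 'finger_gap': 0.9974489585430929}invalid input
```

View pics/w1.png

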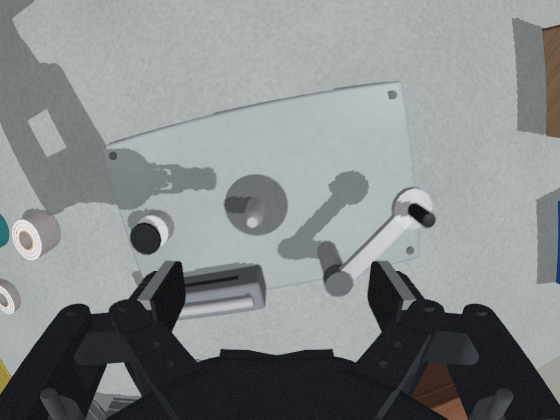

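The wrist view shows the spindle tip at about (254,222), the plunger top at (146,237), the pin top at (430,219) and the roll's bore rim at (29,239). The seat disc is at (256,205).

```bash
python3 - <<'E'
from fit import *
from fit import res as r0
w=np.load('w1.npy'); pose=(w[:3],w[3:]); wo={'spin':(254,222),'plung':(146,237),'pin':(430,219)}
s=least_squares(r0,[.478,.093,0,1.5]); p=s.x
def rw(p): return np.concatenate([proj('wrist',np.array(P),pose)-wo[n] for n,P in pts(p).items()])
print('wrist resid of old fit',rw(p).round(1), 'seat disc',proj('wrist',np.array([p[0],p[1],.02]),pose))
s=least_squares(lambda p:np.r_[r0(p),rw(p)],p); p=s.x; print(p.round(4),r0(p).round(1),rw(p).round(1))
s=least_squares(rw,p); print('wrist only',s.x.round(4))
for n,o in {**wo,'roll':(29,239)}.items():
    a,b=obs[n]; P,e=tri(ray('scene',*a),ray('side',*b),ray('wrist',*o,pose)); print(n,P.round(4),round(e,4))
E
```

```text
roll [ 0.4399 -0.2229  0.0474] 0.0005
spin [0.4795 0.0913 0.0801] 0.0
plung [ 0.4733 -0.0256  0.0638] 0.0005
pin [0.4968 0.2408 0.1368] 0.001
wrist resid of old fit [-3.1  0.7 -3.2  3.  -1.7  2. ] seat disc [254.96268313 205.51501227]
[ 0.4788  0.0935 -0.056   1.6912] [ 0.3 -1.1 -0.8 -0.9 -0.7 -1.5 -0.6 -2.  -0.3 -0.1 -0.5 -0.6] [ 0.  -0.3 -1.1  1.2 -0.3  0.4]
wrist only [ 0.4787  0.0942 -0.0605  1.682 ]
spin [0.4797 0.0924 0.0794] 0.0007
plung [ 0.473  -0.0267  0.0647] 0.0011
pin [0.4966 0.2414 0.1365] 0.0011
roll [ 0.44   -0.222   0.0461] 0.001
```

```bash
python3 -m creep '[{"slide":[-0.645,-3.37,0],"angular":[0,0,0],"claw":1},{"slide":[-0.645,-3.37,0],"angular":[0,0,0],"claw":1},{"slide":[-0.645,-3.37,0],"angular":[0,0,0],"claw":1},{"slide":[-0.645,-3.37,0],"angular":[0,0,0],"claw":1},{"slide":[-0.645,-3.37,0],"angular":[0,0,0],"claw":1},{"slide":[-0.645,-3.37,0],"angular":[0,0,0],"claw":1},{"slide":[-0.645,-3.37,0],"angular":[0,0,0],"claw":1},{"slide":[-0.645,-3.37,0],"angular":[0,0,0],"claw":1},{"slide":[-0.645,-3.37,0],"angular":[0,0,0],"claw":1},{"slide":[-0.645,-3.37,0],"angular":[0,0,0],"claw":1}]'
python3 -m creep '[{"slide":[0,0,2],"angular":[0,0,0],"claw":1},{"slide":[0,0,2],"angular":[0,0,0],"claw":1},{"slide":[0,0,0],"angular":[0,0,0],"claw":1}]'
python3 - <<'E'
from h import *
s=manip.sense(); pose=(s['tcp_pos'],s['tool_rot']); np.save('w2.npy',np.r_[pose[0],pose[1]]); im=viewer.snapshot('wrist'); cv2.imwrite('pics/w2.png',im)
print(pose,proj('wrist',np.array([.44,-.2225,.05]),pose))
E
```

```text
t: 2.7
tcp_pos: [0.439, -0.2225, 0.2312]
tool_rot: [0.124, 0.992, 0.0, -0.0]
force: [0.2, 0.1, -0.1]
finger_gap: 1.002
gripper_force: 0.0
t: 2.95
tcp_pos: [0.4373, -0.2201, 0.1883]
tool_rot: [0.125, 0.992, 0.002, -0.003]
force: [0.0, 0.8, 0.4]
finger_gap: 0.998
gripper_force: 0.0
(array([ 0.43728289, -0.22014168,  0.1883089 ]), array([ 0.12500307,  0.99214915,  0.00204521, -0.00317924])) [274.34275509 203.88854032]
```

View pics/w2.png

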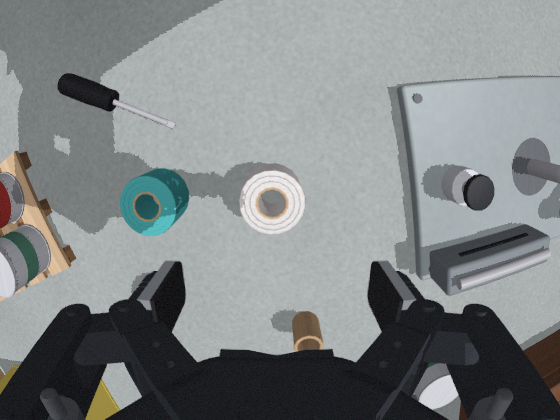

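The roll's top ring is centred at (272.5,202.5), which is 2 px from the prediction, so it stands at about (0.439,-0.2235). The plunger top is at (479,193).

```bash
python3 -m creep '[{"slide":[0,0,2],"angular":[0,0,0],"claw":1},{"slide":[0,0,2],"angular":[0,0,0],"claw":1},{"slide":[0,0,2],"angular":[0,0,0],"claw":1},{"slide":[0,0,0],"angular":[0,0,0],"claw":1},{"slide":[0,0,0],"angular":[0,0,0],"claw":1}]'
```

```text
t: 3.42
tcp_pos: [0.4396, -0.2205, 0.1316]
tool_rot: [0.124, 0.992, 0.0, -0.0]
force: [-0.6, -0.3, 0.5]
finger_gap: 0.998
gripper_force: 0.0
```

```bash
python3 -m creep '[{"slide":[0,-0.1,2.5],"angular":[0,0,0],"claw":1},{"slide":[0,-0.1,2.5],"angular":[0,0,0],"claw":1},{"slide":[0,-0.1,2.5],"angular":[0,0,0],"claw":1},{"slide":[0,0,2.5],"angular":[0,0,0],"claw":1},{"slide":[0,0,1.5],"angular":[0,0,0],"claw":1},{"slide":[0,0,0.8],"angular":[0,0,0],"claw":1},{"slide":[0,0,0],"angular":[0,0,0],"claw":1},{"slide":[0,0,0],"angular":[0,0,0],"claw":1}]'
python3 -m creep '[{"slide":[0,0,0],"angular":[0,0,0],"claw":-1},{"slide":[0,0,0],"angular":[0,0,0],"claw":-1},{"slide":[0,0,0],"angular":[0,0,0],"claw":-1},{"slide":[0,0,0],"angular":[0,0,0],"claw":-1},{"slide":[0,0,0],"angular":[0,0,0],"claw":-1},{"slide":[0,0,0],"angular":[0,0,0],"claw":-1}]' 40
```

```text
t: 4.08
tcp_pos: [0.4398, -0.2245, 0.0093]
tool_rot: [0.124, 0.992, -0.001, 0.001]
force: [0.3, 0.2, 0.5]
finger_gap: 0.997
gripper_force: 0.0
t: 4.58
tcp_pos: [0.4397, -0.2246, 0.01]
tool_rot: [0.124, 0.992, -0.001, 0.001]
force: [0.4, 1.2, 5.5]
finger_gap: 0.688
gripper_force: 42.2
```

```bash
python3 -m creep '[{"slide":[0,0,-0.7],"angular":[0,0,0],"claw":-1},{"slide":[0,0,-1.5],"angular":[0,0,0],"claw":-1},{"slide":[0,0,-2],"angular":[0,0,0],"claw":-1},{"slide":[0,0,-2],"angular":[0,0,0],"claw":-1},{"slide":[0,0,-2],"angular":[0,0,0],"claw":-1},{"slide":[0,0,-2],"angular":[0,0,0],"claw":-1},{"slide":[0,0,-2],"angular":[0,0,0],"claw":-1},{"slide":[0,0,-0.8],"angular":[0,0,0],"claw":-1},{"slide":[0,0,0],"angular":[0,0,0],"claw":-1}]'
python3 - <<'E'
from h import *
s=manip.sense(); pose=(s['tcp_pos'],s['tool_rot']); im=viewer.snapshot('wrist'); cv2.imwrite('pics/w3.png',im); print(pose)
np.save('w3.npy',np.r_[pose[0],pose[1]])
T=np.linalg.inv(W(pose)); print('move to spindle, tool', (T[:3,:3]@(np.array([.479,.093,0])-[pose[0][0],pose[0][1],0])).round(4))
E
```

```text
t: 5.33
tcp_pos: [0.4398, -0.2247, 0.1406]
tool_rot: [0.124, 0.992, -0.001, 0.002]
force: [-0.9, -0.7, -2.0]
finger_gap: 0.686
gripper_force: 43.5
(array([ 0.43981757, -0.22469534,  0.1405953 ]), array([ 0.12397854,  0.99228163, -0.00139382,  0.00213334]))
move to spindle, tool [ 0.0402  0.3176 -0.0009]
```

View pics/w3.png

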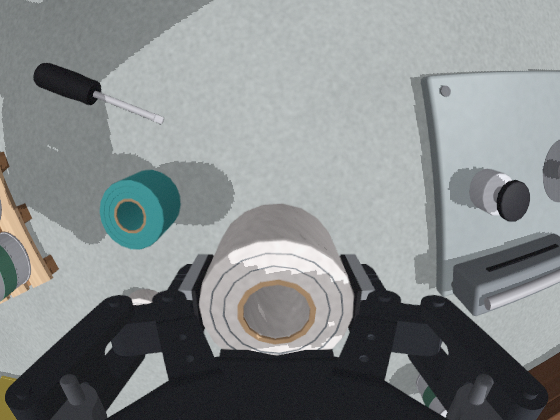

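The roll is held upright between the pads, with its bore's top rim centred at about (278,311). I'll work out the bore centre in the tool frame.

```bash
python3 - <<'E'
from h import *
w=np.load('w3.npy'); pose=(w[:3],w[3:])
c=viewer.calibration('wrist'); Tc=np.array(c['tool_from_camera'])
for z in(.178,.1806):
  P=atz(ray('wrist',278,311,pose),z); print(P.round(4), (np.linalg.inv(W(pose))@np.append(P,1)).round(4)[:3])
E
```

```text
[ 0.4392 -0.2242  0.178 ] [ 0.0006  0.0002 -0.0374]
[ 0.4375 -0.2238  0.1806] [ 0.0023  0.0002 -0.04  ]
```

```bash
python3 -m creep '[{"slide":[0.4,3.1,0],"angular":[0,0,0],"claw":-1},{"slide":[0.4,3.1,0],"angular":[0,0,0],"claw":-1},{"slide":[0.4,3.1,0],"angular":[0,0,0],"claw":-1},{"slide":[0.4,3.1,0],"angular":[0,0,0],"claw":-1},{"slide":[0.4,3.1,0],"angular":[0,0,0],"claw":-1},{"slide":[0.4,3.1,0],"angular":[0,0,0],"claw":-1},{"slide":[0.4,3.1,0],"angular":[0,0,0],"claw":-1},{"slide":[0.4,3.1,0],"angular":[0,0,0],"claw":-1},{"slide":[0.4,3.1,0],"angular":[0,0,0],"claw":-1},{"slide":[0.4,3.1,0],"angular":[0,0,0],"claw":-1}]'
python3 -m creep '[{"slide":[0,0.75,0],"angular":[0,0,0],"claw":-1},{"slide":[0,0,0],"angular":[0,0,0],"claw":-1},{"slide":[0,0,0],"angular":[0,0,0],"claw":-1},{"slide":[0,0,0],"angular":[0,0,0],"claw":-1}]'
python3 - <<'E'
from h import *
s=manip.sense(); pose=(s['tcp_pos'],s['tool_rot']); print(pose); np.save('w4.npy',np.r_[pose[0],pose[1]])
o=[]
for n,P in (('scene',np.array([.479,.093,.12])),('side',np.array([.479,.093,.12])),('wrist',0)):
    im=viewer.snapshot(n); cv2.imwrite(f'pics/{n}4.png',im)
    if n!='wrist': 
        u,v=proj(n,P).astype(int); print(n,u,v); o.append(cv2.resize(im[v-50:v+50,u-50:u+50],None,fx=4,fy=4,interpolation=cv2.INTER_CUBIC))
cv2.imwrite('pics/c4.png',np.hstack(o))
E
```

```text
t: 6.22
tcp_pos: [0.4752, 0.0879, 0.1368]
tool_rot: [0.124, 0.992, -0.0, -0.002]
force: [0.8, -0.1, -1.1]
finger_gap: 0.691
gripper_force: 43.6
t: 6.55
tcp_pos: [0.4777, 0.0926, 0.1376]
tool_rot: [0.124, 0.992, -0.0, -0.001]
force: [0.2, -0.2, -1.7]
finger_gap: 0.687
gripper_force: 43.7
(array([0.47766387, 0.09262037, 0.13762074]), array([ 1.24448193e-01,  9.92225672e-01, -2.91790355e-04, -8.81739064e-04]))
scene 292 149
side 196 187
```

View pics/c4.png

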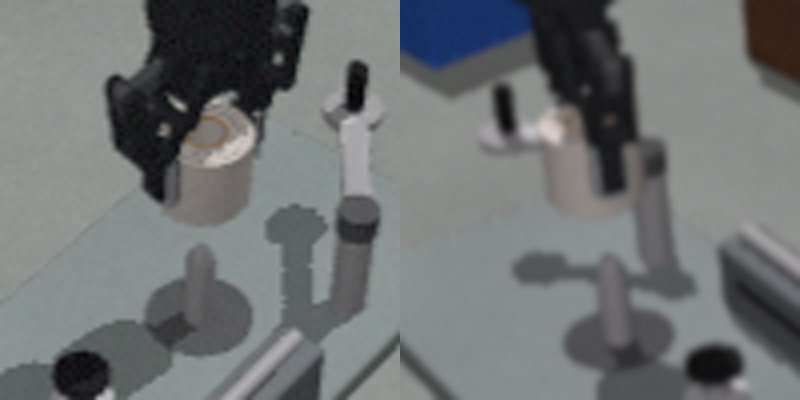

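```bash
python3 - <<'E'
from h import *
zt=.1776
A=atz(ray('scene',294.5,131.5),zt); B=atz(ray('scene',292.25,160.75),.082); print('scene',A.round(4),B.round(4),(A-B).round(4))
# predicted pixels if roll axis exactly over spindle B
for S in [B, np.array([.479,.0925,.082])]:
  print('side: spindle',proj('side',S),'axis at z',[(z,proj('side',np.array([S[0],S[1],z])).round(1)) for z in (.1276,.15,.1776)])
print('if +5mm y',proj('side',np.array([S[0],S[1]+.005,.15]))-proj('side',np.array([S[0],S[1],.15])),'+5 x',proj('side',np.array([S[0]+.005,S[1],.15]))-proj('side',np.array([S[0],S[1],.15])))
im=cv2.imread('pics/side4.png')
o=cv2.resize(im[145:215,165:235],None,fx=8,fy=8,interpolation=cv2.INTER_CUBIC); 
w=cv2.imread('pics/wrist4.png')[230:420,180:380]
cv2.imwrite('pics/c5.png',np.hstack([o[:, :400],cv2.resize(w,(400,380))[:,:] if 0 else cv2.copyMakeBorder(cv2.resize(w,(400,380)),0,180,0,0,cv2.BORDER_CONSTANT)]))
E
```

```text
scene [0.4805 0.0951 0.1776] [0.4798 0.092  0.082 ] [0.0008 0.0031 0.0956]
side: spindle [198.7648816  200.52775774] axis at z [(0.1276, array([196.7, 184.8])), (0.15, array([195.7, 176.8])), (0.1776, array([194.4, 166.7]))]
side: spindle [198.39374391 200.55603739] axis at z [(0.1276, array([196.4, 184.8])), (0.15, array([195.3, 176.8])), (0.1776, array([194. , 166.7]))]
if +5mm y [-1.10768696 -0.7555653 ] +5 x [ 1.76233235 -0.68537029]
```

View pics/c5.png

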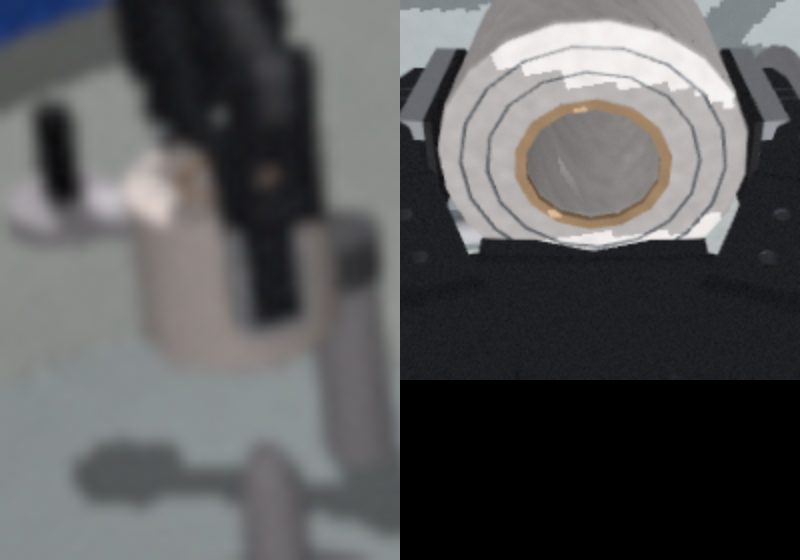

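Compared with the spindle in the same pictures, the bore is within about 3 mm (slightly +y, slightly -x), well inside the 7.5 mm taper capture. I'll shift a little, lower, and watch the forces.

```bash
python3 -m creep '[{"slide":[-0.15,-0.06,1.2],"angular":[0,0,0],"claw":-1},{"slide":[0,0,1.2],"angular":[0,0,0],"claw":-1},{"slide":[0,0,1.2],"angular":[0,0,0],"claw":-1},{"slide":[0,0,0],"angular":[0,0,0],"claw":-1},{"slide":[0,0,0],"angular":[0,0,0],"claw":-1}]'
python3 -m creep '[{"slide":[0,0,0.4],"angular":[0,0,0],"claw":-1},{"slide":[0,0,0.4],"angular":[0,0,0],"claw":-1},{"slide":[0,0,0.4],"angular":[0,0,0],"claw":-1},{"slide":[0,0,0],"angular":[0,0,0],"claw":-1},{"slide":[0,0,0],"angular":[0,0,0],"claw":-1}]'
```

```text
t: 7.12
tcp_pos: [0.4791, 0.0919, 0.102]
tool_rot: [0.125, 0.992, -0.0, -0.001]
force: [1.1, 0.4, -1.6]
finger_gap: 0.686
gripper_force: 43.7
t: 7.53
tcp_pos: [0.4794, 0.0927, 0.0902]
tool_rot: [0.124, 0.992, -0.0, -0.0]
force: [-0.1, -0.0, -1.3]
finger_gap: 0.687
gripper_force: 43.7
```

```bash
python3 -m creep '[{"slide":[0,0,0.3],"angular":[0,0,0],"claw":-1},{"slide":[0,0,0.3],"angular":[0,0,0],"claw":-1},{"slide":[0,0,0],"angular":[0,0,0],"claw":-1},{"slide":[0,0,0],"angular":[0,0,0],"claw":-1}]'
python3 -m creep '[{"slide":[0,0,0.3],"angular":[0,0,0],"claw":-1},{"slide":[0,0,0.3],"angular":[0,0,0],"claw":-1},{"slide":[0,0,0],"angular":[0,0,0],"claw":-1},{"slide":[0,0,0],"angular":[0,0,0],"claw":-1}]'
```

```text
t: 7.87
tcp_pos: [0.4794, 0.0927, 0.0841]
tool_rot: [0.124, 0.992, -0.0, -0.0]
force: [-0.2, -0.0, -1.3]
finger_gap: 0.683
gripper_force: 43.7
t: 8.2
tcp_pos: [0.4793, 0.0927, 0.0781]
tool_rot: [0.124, 0.992, -0.0, -0.0]
force: [0.4, -0.7, -1.9]
finger_gap: 0.688
gripper_force: 43.7
```

```bash
python3 -m creep '[{"slide":[0,0,0.6],"angular":[0,0,0],"claw":-1},{"slide":[0,0,0.6],"angular":[0,0,0],"claw":-1},{"slide":[0,0,0.6],"angular":[0,0,0],"claw":-1},{"slide":[0,0,0],"angular":[0,0,0],"claw":-1}]'
python3 -m creep '[{"slide":[0,0,0.6],"angular":[0,0,0],"claw":-1},{"slide":[0,0,0.6],"angular":[0,0,0],"claw":-1},{"slide":[0,0,0.6],"angular":[0,0,0],"claw":-1},{"slide":[0,0,0],"angular":[0,0,0],"claw":-1},{"slide":[0,0,0],"angular":[0,0,0],"claw":-1}]'
```

```text
t: 8.53
tcp_pos: [0.4787, 0.0926, 0.059]
tool_rot: [0.124, 0.992, -0.0, -0.001]
force: [-0.1, -0.5, -2.1]
finger_gap: 0.689
gripper_force: 43.7
t: 8.95
tcp_pos: [0.4792, 0.0927, 0.0418]
tool_rot: [0.124, 0.992, -0.0, -0.001]
force: [-0.1, 0.6, -1.2]
finger_gap: 0.691
gripper_force: 43.7
```

```bash
python3 -m creep '[{"slide":[0,0,0.4],"angular":[0,0,0],"claw":-1},{"slide":[0,0,0.4],"angular":[0,0,0],"claw":-1},{"slide":[0,0,0.2],"angular":[0,0,0],"claw":-1},{"slide":[0,0,0],"angular":[0,0,0],"claw":-1},{"slide":[0,0,0],"angular":[0,0,0],"claw":-1}]'
python3 -m creep '[{"slide":[0,0,0.1],"angular":[0,0,0],"claw":-1},{"slide":[0,0,0],"angular":[0,0,0],"claw":-1},{"slide":[0,0,0],"angular":[0,0,0],"claw":-1}]'
```

```text
t: 9.37
tcp_pos: [0.4795, 0.0926, 0.0322]
tool_rot: [0.124, 0.992, -0.0, -0.0]
force: [-0.0, -0.0, -1.2]
finger_gap: 0.684
gripper_force: 43.7
t: 9.62
tcp_pos: [0.4796, 0.0927, 0.0314]
tool_rot: [0.124, 0.992, 0.0, 0.0]
force: [0.4, -0.2, -1.6]
finger_gap: 0.687
gripper_force: 43.7
```

```bash
python3 -m creep '[{"slide":[0,0,0.1],"angular":[0,0,0],"claw":-1},{"slide":[0,0,0],"angular":[0,0,0],"claw":-1},{"slide":[0,0,0],"angular":[0,0,0],"claw":-1}]'
python3 -m creep '[{"slide":[0,0,0.1],"angular":[0,0,0],"claw":-1},{"slide":[0,0,0],"angular":[0,0,0],"claw":-1},{"slide":[0,0,0],"angular":[0,0,0],"claw":-1}]'
```

```text
t: 9.87
tcp_pos: [0.4795, 0.0926, 0.0303]
tool_rot: [0.124, 0.992, -0.0, 0.0]
force: [-0.3, -0.1, -1.0]
finger_gap: 0.686
gripper_force: 43.7
t: 10.12
tcp_pos: [0.4796, 0.0927, 0.03]
tool_rot: [0.124, 0.992, -0.0, 0.0]
force: [-0.3, -0.1, 4.9]
finger_gap: 0.686
gripper_force: 44.3
```

The roll rests flat, with about 6 N of contact at TCP z 0.030 (deck 20 mm plus the 10 mm grasp height). I'll release it and rise straight up.

```bash
python3 -m creep '[{"slide":[0,0,0],"angular":[0,0,0],"claw":1},{"slide":[0,0,0],"angular":[0,0,0],"claw":1},{"slide":[0,0,0],"angular":[0,0,0],"claw":1},{"slide":[0,0,0],"angular":[0,0,0],"claw":1},{"slide":[0,0,0],"angular":[0,0,0],"claw":1},{"slide":[0,0,0],"angular":[0,0,0],"claw":1}]'
python3 -m creep '[{"slide":[0,0,-1],"angular":[0,0,0],"claw":1},{"slide":[0,0,-2],"angular":[0,0,0],"claw":1},{"slide":[0,0,-2],"angular":[0,0,0],"claw":1},{"slide":[0,0,-2],"angular":[0,0,0],"claw":1},{"slide":[0,0,-2],"angular":[0,0,0],"claw":1},{"slide":[0,0,-2],"angular":[0,0,0],"claw":1},{"slide":[0,0,-2],"angular":[0,0,0],"claw":1},{"slide":[0,0,-1],"angular":[0,0,0],"claw":1},{"slide":[0,0,0],"angular":[0,0,0],"claw":1}]'
python3 - <<'E'
from h import *
s=manip.sense(); pose=(s['tcp_pos'],s['tool_rot']); print(pose)
T=np.linalg.inv(W(pose)); print('to pin, tool', (T[:3,:3]@(np.array([.4967,.2412,pose[0][2]])-pose[0])).round(4))
for n in('scene','side','wrist'): cv2.imwrite(f'pics/{n}6.png',viewer.snapshot(n))
# roll top ring check in scene: brightness centroid near the expected top
for n in('scene','side'):
    im=cv2.imread(f'pics/{n}6.png'); u,v=proj(n,np.array([.4795,.0927,.07])); print(n,u,v)
    d=cv2.absdiff(im,cv2.imread(f'pics/{n}0.png')).max(2)>25; m=np.zeros_like(d); m[int(v)-15:int(v)+32,int(u)-25:int(u)+26]=1
    ys,xs=np.nonzero(d&m); print('changed bbox',xs.min(),xs.max(),ys.min(),ys.max(),len(xs))
    for w in [(.4795,.0927)]:
        q=np.array([proj(n,np.array([w[0]+.03*np.cos(a),w[1]+.03*np.sin(a),z])) for a in np.linspace(0,6.28,40) for z in(.02,.07)]); print('expected bbox',q.min(0).round(),q.max(0).round())
E
```

```text
t: 10.62
tcp_pos: [0.4795, 0.0926, 0.0292]
tool_rot: [0.124, 0.992, -0.0, -0.0]
force: [0.0, 0.2, -0.3]
finger_gap: 1.0
gripper_force: 0.0
t: 11.37
tcp_pos: [0.4811, 0.0927, 0.1723]
tool_rot: [0.124, 0.992, 0.0, 0.003]
force: [0.1, 0.1, 0.5]
finger_gap: 0.998
gripper_force: 0.0
(array([0.48107109, 0.09269042, 0.17226141]), array([1.23985592e-01, 9.92279377e-01, 2.70926026e-04, 3.02285402e-03]))
to pin, tool [2.140e-02 1.478e-01 1.000e-04]
scene 292.17685834165314 163.91444891780864
changed bbox 267 304 156 194 690
expected bbox [280. 156.] [304. 186.]
side 199.03983175336182 204.49342666121632
changed bbox 186 221 198 235 659
expected bbox [187. 198.] [213. 228.]
```

```bash
python3 -m creep '[{"slide":[0.43,2.96,0],"angular":[0,0,0],"claw":1},{"slide":[0.43,2.96,0],"angular":[0,0,0],"claw":1},{"slide":[0.43,2.96,0],"angular":[0,0,0],"claw":1},{"slide":[0.43,2.96,0],"angular":[0,0,0],"claw":1},{"slide":[0.43,2.96,0],"angular":[0,0,0],"claw":1},{"slide":[0,0,0],"angular":[0,0,0.119],"claw":1},{"slide":[0,0,0],"angular":[0,0,0.119],"claw":1},{"slide":[0,0,0],"angular":[0,0,0.119],"claw":1},{"slide":[0,0,0],"angular":[0,0,0.119],"claw":1},{"slide":[0,0,0],"angular":[0,0,0.119],"claw":1}]'
python3 -m creep '[{"slide":[0,0,0],"angular":[0,0,0.119],"claw":1},{"slide":[0,0,0],"angular":[0,0,0],"claw":1},{"slide":[0,0,0],"angular":[0,0,0],"claw":1}]'
cat > goto.py <<'E'
import sys
from h import *
s=manip.sense(); pose=(s['tcp_pos'],s['tool_rot']); M=W(pose)
print('t',s['t'],'tcp',pose[0].round(4),'q',s['q'].round(2),'tool y deg',np.degrees(np.arctan2(M[1,1],M[0,1])).round(1),'z',M[:3,2].round(3))
print('shift cm',(100*M[:3,:3].T@(np.array(eval(sys.argv[1]))-pose[0])).round(2))
E
python3 goto.py '[.4967,.2412,.108]'
python3 - <<'E'
from h import *
s=manip.sense(); pose=(s['tcp_pos'],s['tool_rot']); im=viewer.snapshot('wrist'); cv2.imwrite('pics/w7.png',im)
u,v=proj('wrist',np.array([.4967,.2412,.138]),pose); print(u,v)
g=cv2.cvtColor(im,cv2.COLOR_BGR2GRAY); u,v=int(u),int(v)
c=g[v-30:v+31:3,u-36:u+37:3]; print('\n'.join(' '.join('%3d'%x for x in r) for r in c))
E
```

```text
t: 12.35
tcp_pos: [0.494, 0.2413, 0.1677]
tool_rot: [0.412, 0.911, -0.001, -0.001]
force: [0.2, 0.5, 0.4]
finger_gap: 1.002
gripper_force: 0.0
t: 12.6
tcp_pos: [0.4944, 0.2412, 0.1681]
tool_rot: [0.462, 0.887, -0.001, -0.001]
force: [0.0, -0.9, -0.0]
finger_gap: 0.997
gripper_force: 0.0
t 12.6 tcp [0.4944 0.2412 0.1681] q [ 0.25  0.51  1.68 -0.    0.95 -0.36] tool y deg 35.0 z [-0.002 -0.001 -1.   ]
shift cm [-0.13  0.2   6.01]
280.66474662073205 247.0582783999025
123 124 123 184 190 191 190 191 191 190 191 191 190 190 190 190 190 189 189 188 189 169 172 175 176
123 120 123 187 187 186 188 188 187 187 157  36  27  62 179 187 187 188 188 188 189 181 172 173 174
121 123 124 187 188 188 189 188 187 115  22  11  21  21  22 177 185 186 187 185 185 186 173 173 171
123 123 144 189 189 188 188 135 134  11  18  20  24  23  23  76 189 188 190 187 188 189 174 173 175
125 124 136 190 190 191 167 135 135  20  20  18  16  17  22  20 190 190 190 189 189 189 174 175 174
123 123 124 189 151 165 136 133 129  20  23  11  21  25  26  18 186 187 186 184 187 188 174 172 176
124 124 124 168 140 138 140 140
[... 768 characters left out ...]

127 126 125 125 125 124 125 171 196 195 141 141 141 141 137 139 152 174 175 173 176 175 175 175 174
125 126 124 124 122 124 124 172 194 140 139 141 140 144 140 139 157 173 173 176 175 175 174 175 178
124 125 124 123 122 124 123 171 142 142 141 141 140 144 140 139 156 175 177 175 173 174 174 174 174
124 126 123 126 127 125 124 168 140 142 137 143 139 143 140 139 163 175 176 173 175 174 175 173 174
123 124 123 123 123 125 123 169 139 141 139 141 140 145 139 139 163 174 173 174 175 175 173 173 172
123 125 123 124 123 124 136 169 150 140 140 140 140 144 139 138 174 175 174 175 176 176 172 173 173
122 124 123 123 123 126 175 171 137 141 137 140 138 143 138 139 175 174 176 174 175 177 173 173 172
```

The pin top shows at about (281,247) against a predicted (281,247), so its place is confirmed. I'll descend and grip it lightly.

```bash
python3 -m creep '[{"slide":[-0.13,0.2,2],"angular":[0,0,0],"claw":1},{"slide":[0,0,2],"angular":[0,0,0],"claw":1},{"slide":[0,0,1.5],"angular":[0,0,0],"claw":1},{"slide":[0,0,0.5],"angular":[0,0,0],"claw":1},{"slide":[0,0,0],"angular":[0,0,0],"claw":1},{"slide":[0,0,0],"angular":[0,0,0],"claw":1}]'
python3 goto.py '[.4967,.2412,.110]'
python3 -m creep '[{"slide":[0,0,0],"angular":[0,0,0],"claw":-1},{"slide":[0,0,0],"angular":[0,0,0],"claw":-1},{"slide":[0,0,0],"angular":[0,0,0],"claw":-1},{"slide":[0,0,0],"angular":[0,0,0],"claw":-1},{"slide":[0,0,0],"angular":[0,0,0],"claw":-1},{"slide":[0,0,0],"angular":[0,0,0],"claw":-1},{"slide":[0,0,0],"angular":[0,0,0],"claw":-1},{"slide":[0,0,0],"angular":[0,0,0],"claw":-1}]' 25
python3 goto.py '[.4967,.2412,.110]'
```

```text
t: 13.15
tcp_pos: [0.4977, 0.2415, 0.1093]
tool_rot: [0.463, 0.887, -0.0, -0.0]
force: [-0.1, 0.5, -0.1]
finger_gap: 1.0
gripper_force: 0.0
t 13.15 tcp [0.4977 0.2415 0.1093] q [ 0.25  0.61  1.72 -0.    0.82 -0.36] tool y deg 34.9 z [-0. -0. -1.]
shift cm [ 0.03 -0.09 -0.07]
t: 13.82
tcp_pos: [0.4976, 0.2415, 0.1097]
tool_rot: [0.463, 0.886, 0.0, 0.0]
force: [0.1, -0.3, 2.5]
finger_gap: 0.155
gripper_force: 25.8
t 13.8167 tcp [0.4976 0.2415 0.1097] q [ 0.25  0.61  1.72  0.    0.82 -0.36] tool y deg 34.8 z [ 0.  0. -1.]
shift cm [ 0.03 -0.09 -0.03]
```

```bash
python3 -m creep '[{"slide":[-0.05,-0.99,0],"angular":[0,0,-0.1],"claw":-1},{"slide":[-0.05,-0.99,0],"angular":[0,0,-0.1],"claw":-1},{"slide":[-0.05,-0.99,0],"angular":[0,0,-0.1],"claw":-1},{"slide":[-0.05,-0.99,0],"angular":[0,0,-0.1],"claw":-1}]'
python3 goto.py '[.4967,.2412,.110]'
python3 -m creep '[{"slide":[-0.05,-0.99,0],"angular":[0,0,-0.1],"claw":-1},{"slide":[-0.05,-0.99,0],"angular":[0,0,-0.1],"claw":-1},{"slide":[-0.05,-0.99,0],"angular":[0,0,-0.1],"claw":-1},{"slide":[-0.05,-0.99,0],"angular":[0,0,-0.1],"claw":-1},{"slide":[0,0,0],"angular":[0,0,0],"claw":-1}]'
```

```text
t: 14.15
tcp_pos: [0.4696, 0.2134, 0.1096]
tool_rot: [0.275, 0.961, 0.0, -0.0]
force: [-1.4, 2.4, 4.6]
finger_gap: 0.146
gripper_force: 26.0
t 14.15 tcp [0.4696 0.2134 0.1096] q [ 0.21  0.57  1.81  0.    0.76 -0.81] tool y deg 58.0 z [-0.     0.001 -1.   ]
shift cm [-0.83  3.79 -0.03]
t: 14.57
tcp_pos: [0.4545, 0.1752, 0.1096]
tool_rot: [0.08, 0.997, -0.0, -0.002]
force: [-2.8, 0.3, 5.0]
finger_gap: 0.151
gripper_force: 26.1
```

```bash
python3 -m creep '[{"slide":[-0.05,-0.99,0],"angular":[0,0,-0.1],"claw":-1},{"slide":[-0.05,-0.99,0],"angular":[0,0,-0.1],"claw":-1},{"slide":[-0.05,-0.99,0],"angular":[0,0,-0.1],"claw":-1},{"slide":[-0.05,-0.99,0],"angular":[0,0,-0.1],"claw":-1},{"slide":[-0.05,-0.99,0],"angular":[0,0,-0.1],"claw":-1},{"slide":[-0.05,-0.99,0],"angular":[0,0,-0.1],"claw":-1},{"slide":[-0.05,-0.99,0],"angular":[0,0,-0.1],"claw":-1},{"slide":[-0.05,-0.99,0],"angular":[0,0,-0.1],"claw":-1},{"slide":[0,0,0],"angular":[0,0,0],"claw":-1},{"slide":[0,0,0],"angular":[0,0,0],"claw":-1}]'
python3 goto.py '[.4795,.0927,.110]'
```

```text
t: 15.4
tcp_pos: [0.4725, 0.1001, 0.1096]
tool_rot: [-0.314, 0.95, 0.0, -0.002]
force: [-5.1, -2.2, 7.9]
finger_gap: 0.154
gripper_force: 26.4
t 15.4 tcp [0.4725 0.1001 0.1096] q [-0.02  0.54  1.89 -0.    0.71 -2.23] tool y deg 126.6 z [-0.005 -0.001 -1.   ]
shift cm [-0.12 -1.02 -0.05]
```

```bash
python3 -m creep '[{"slide":[0.05,-0.4,0],"angular":[0,0,-0.04],"claw":-1},{"slide":[0.03,-0.4,0],"angular":[0,0,-0.04],"claw":-1},{"slide":[0,0,0],"angular":[0,0,0],"claw":-1},{"slide":[0,0,0],"angular":[0,0,0],"claw":-1}]'
python3 -m creep '[{"slide":[0,-0.2,0],"angular":[0,0,0],"claw":-1},{"slide":[0,0,0],"angular":[0,0,0],"claw":-1},{"slide":[0,0,0],"angular":[0,0,0],"claw":-1}]'
python3 -m creep '[{"slide":[0,-0.2,0],"angular":[0,0,0],"claw":-1},{"slide":[0,0,0],"angular":[0,0,0],"claw":-1},{"slide":[0,0,0],"angular":[0,0,0],"claw":-1}]'
```

```text
t: 15.73
tcp_pos: [0.4775, 0.0938, 0.1096]
tool_rot: [-0.352, 0.936, 0.0, -0.001]
force: [-2.6, -1.7, 6.5]
finger_gap: 0.153
gripper_force: 26.2
t: 15.98
tcp_pos: [0.4785, 0.0927, 0.1096]
tool_rot: [-0.352, 0.936, 0.0, -0.002]
force: [-3.5, -0.5, 6.3]
finger_gap: 0.153
gripper_force: 26.2
t: 16.23
tcp_pos: [0.4788, 0.092, 0.1096]
tool_rot: [-0.351, 0.936, 0.001, -0.002]
force: [-4.8, 2.9, 7.1]
finger_gap: 0.148
gripper_force: 26.4
```

```bash
python3 -m creep '[{"slide":[0,-0.2,0],"angular":[0,0,0],"claw":-1},{"slide":[0,0,0],"angular":[0,0,0],"claw":-1},{"slide":[0,0,0],"angular":[0,0,0],"claw":-1}]'
python3 -m creep '[{"slide":[0,-0.2,0],"angular":[0,0,0],"claw":-1},{"slide":[0,0,0],"angular":[0,0,0],"claw":-1},{"slide":[0,0,0],"angular":[0,0,0],"claw":-1}]'
python3 -m creep '[{"slide":[0,-0.2,0],"angular":[0,0,0],"claw":-1},{"slide":[0,0,0],"angular":[0,0,0],"claw":-1},{"slide":[0,0,0],"angular":[0,0,0],"claw":-1}]'
```

```text
t: 16.48
tcp_pos: [0.4788, 0.0919, 0.1095]
tool_rot: [-0.351, 0.936, 0.003, -0.003]
force: [-6.3, 8.3, 9.3]
finger_gap: 0.155
gripper_force: 26.8
t: 16.73
tcp_pos: [0.4788, 0.0917, 0.1094]
tool_rot: [-0.35, 0.937, 0.004, -0.004]
force: [-8.1, 13.8, 10.9]
finger_gap: 0.151
gripper_force: 27.3
t: 16.98
tcp_pos: [0.4788, 0.0916, 0.1094]
tool_rot: [-0.35, 0.937, 0.006, -0.004]
force: [-9.0, 18.1, 12.1]
finger_gap: 0.15
gripper_force: 28.0
```

The keeper is against its stop: about 20 N and no further motion. I'll open, lift clear and move to the plunger.

```bash
python3 -m creep '[{"slide":[0,0,0],"angular":[0,0,0],"claw":1},{"slide":[0,0,0],"angular":[0,0,0],"claw":1},{"slide":[0,0,0],"angular":[0,0,0],"claw":1},{"slide":[0,0,0],"angular":[0,0,0],"claw":1},{"slide":[0,0,0],"angular":[0,0,0],"claw":1},{"slide":[0,0,0],"angular":[0,0,0],"claw":1},{"slide":[0,0,0],"angular":[0,0,0],"claw":1}]'
python3 -m creep '[{"slide":[0,0,-1],"angular":[0,0,0],"claw":1},{"slide":[0,0,-2],"angular":[0,0,0],"claw":1},{"slide":[0,0,-2],"angular":[0,0,0],"claw":1},{"slide":[0,0,-2],"angular":[0,0,0],"claw":1},{"slide":[0,0,0],"angular":[0,0,0],"claw":1},{"slide":[0,0,0],"angular":[0,0,0],"claw":1}]'
python3 goto.py '[.473,-.027,.17]'
python3 - <<'E'
from h import *
o=[]
for n in('scene','side'):
    im=viewer.snapshot(n); cv2.imwrite(f'pics/{n}8.png',im); g=cv2.cvtColor(im,cv2.COLOR_BGR2GRAY)
    u,v=proj(n,np.array([.4795,.0927,.138])).astype(int); print(n,u,v)
    print('\n'.join(' '.join('%3d'%x for x in r) for r in g[v-6:v+14,u-10:u+11]))
E
```

```text
t: 17.57
tcp_pos: [0.4856, 0.0864, 0.1092]
tool_rot: [-0.351, 0.936, -0.0, 0.0]
force: [-0.3, -0.3, -0.0]
finger_gap: 0.998
gripper_force: 0.0
t: 18.07
tcp_pos: [0.4861, 0.0865, 0.1802]
tool_rot: [-0.351, 0.936, -0.001, 0.001]
force: [-0.4, -0.3, -0.7]
finger_gap: 1.0
gripper_force: 0.0
t 18.0667 tcp [0.4861 0.0865 0.1802] q [-0.05  0.43  1.81 -0.    0.9  -2.34] tool y deg 131.1 z [ 0.003 -0.    -1.   ]
shift cm [ 8.45 -7.69  1.01]
scene 293 144
141 133 140 143 140 142 143 142 143 118 101  69  34  25  29  27  27  25  79 123 141
134 138 143 142 140 142 142 142 145 121 101  68  29  25  27  24  25  22  82 123 139
140 140 139 140 141 143 142 142 141 120 100  68  29  27  22  27  22  30  80 123 137
141 144 140 138 141 140 142 140 141 120 100  65  30  25  32  31  31  40  82 130 144
142 142 141 140 140 140 140 141 138 125 102  72  36  26  28  27  31  40  86 129 142
141 140 140 142 141 141 142 136 108  70  83  73  48  68  72  76  72  78 110 135 141
140 142 143 142 142 140 142 100  40  34  44  51  71 118 132 139 142 141 139 140 141
140 143 141 143 141 141 139  93  26  33  36  43  77 127 142 14
[... 2022 characters left out ...]
 167 169 168 164 145 112  93
141 140 139 140 140 139 127  88  43  19  13  33  85 137 163 169 167 157 128  99  95
139 139 140 139 141 139 128  92  47  19  14  29  75 128 158 169 164 145 110  90  96
141 140 140 142 140 139 129  95  52  19  15  28  66 118 156 166 157 128  97  90  98
142 141 141 140 140 140 134 107  63  24  14  22  57 113 154 167 153 117  93  91  97
141 142 142 141 141 144 143 124  77  29  16  19  54 114 163 173 154 126 106  97  97
141 141 141 142 146 151 153 136  89  33  15  18  54 121 174 181 162 144 127 106  99
141 140 143 147 151 156 158 143  96  43  18  18  51 117 170 177 166 157 141 112 100
141 142 144 150 156 159 160 147 112  66  36  32  53 104 151 164 163 159 141 109  96
```

The pin top is at (292,145) in the scene view and (196,181) in the side view, matching the closed position. Next is the plunger.

```bash
python3 -m creep '[{"slide":[1.69,-1.54,0],"angular":[0,0,0],"claw":-1},{"slide":[1.69,-1.54,0],"angular":[0,0,0],"claw":-1},{"slide":[1.69,-1.54,0],"angular":[0,0,0],"claw":-1},{"slide":[1.69,-1.54,0],"angular":[0,0,0],"claw":-1},{"slide":[1.69,-1.54,0],"angular":[0,0,0],"claw":-1},{"slide":[0,0,2],"angular":[0,0,0],"claw":-1},{"slide":[0,0,2],"angular":[0,0,0],"claw":-1},{"slide":[0,0,2],"angular":[0,0,0],"claw":-1},{"slide":[0,0,0],"angular":[0,0,0],"claw":-1},{"slide":[0,0,0],"angular":[0,0,0],"claw":-1}]'
python3 goto.py '[.473,-.027,.07]'
```

```text
t: 19.0
tcp_pos: [0.4708, -0.0265, 0.1178]
tool_rot: [-0.351, 0.936, 0.002, -0.002]
force: [-0.4, -0.1, 0.1]
finger_gap: 0.0
gripper_force: 0.0
t 19.0 tcp [ 0.4708 -0.0265  0.1178] q [-0.29  0.52  1.91 -0.    0.72 -2.58] tool y deg 131.1 z [-0.005  0.001 -1.   ]
shift cm [-0.15 -0.2   4.78]
```

```bash
python3 -m creep '[{"slide":[-0.15,-0.2,1.5],"angular":[0,0,0],"claw":-1},{"slide":[0,0,1.5],"angular":[0,0,0],"claw":-1},{"slide":[0,0,1],"angular":[0,0,0],"claw":-1},{"slide":[0,0,0],"angular":[0,0,0],"claw":-1},{"slide":[0,0,0],"angular":[0,0,0],"claw":-1}]'
python3 -m creep '[{"slide":[0,0,0.5],"angular":[0,0,0],"claw":-1},{"slide":[0,0,0.5],"angular":[0,0,0],"claw":-1},{"slide":[0,0,0],"angular":[0,0,0],"claw":-1},{"slide":[0,0,0],"angular":[0,0,0],"claw":-1}]'
```

```text
t: 19.42
tcp_pos: [0.4749, -0.0273, 0.0797]
tool_rot: [-0.351, 0.936, -0.0, -0.0]
force: [-0.2, 0.3, 0.5]
finger_gap: -0.001
gripper_force: 0.0
t: 19.75
tcp_pos: [0.4754, -0.0275, 0.0696]
tool_rot: [-0.351, 0.936, -0.0, 0.001]
force: [1.3, 0.6, 2.5]
finger_gap: -0.0
gripper_force: 0.8
```

```bash
python3 -m creep '[{"slide":[0,0,0.4],"angular":[0,0,0],"claw":-1},{"slide":[0,0,0.4],"angular":[0,0,0],"claw":-1},{"slide":[0,0,0],"angular":[0,0,0],"claw":-1},{"slide":[0,0,0],"angular":[0,0,0],"claw":-1}]'
python3 -m creep '[{"slide":[0,0,0.2],"angular":[0,0,0],"claw":-1},{"slide":[0,0,0],"angular":[0,0,0],"claw":-1},{"slide":[0,0,0],"angular":[0,0,0],"claw":-1}]'
```

```text
t: 20.08
tcp_pos: [0.4754, -0.0276, 0.0614]
tool_rot: [-0.351, 0.936, -0.0, 0.001]
force: [1.7, 0.2, 4.8]
finger_gap: -0.004
gripper_force: 2.2
t: 20.33
tcp_pos: [0.4754, -0.0275, 0.0595]
tool_rot: [-0.351, 0.936, -0.0, 0.001]
force: [1.7, 1.4, 4.0]
finger_gap: 0.001
gripper_force: 2.5
```

```bash
python3 -m creep '[{"slide":[0,0,0.2],"angular":[0,0,0],"claw":-1},{"slide":[0,0,0.1],"angular":[0,0,0],"claw":-1},{"slide":[0,0,0],"angular":[0,0,0],"claw":-1},{"slide":[0,0,0],"angular":[0,0,0],"claw":-1}]'
python3 -m creep '[{"slide":[0,0,0.2],"angular":[0,0,0],"claw":-1},{"slide":[0,0,0],"angular":[0,0,0],"claw":-1},{"slide":[0,0,0],"angular":[0,0,0],"claw":-1}]'
```

```text
t: 20.67
tcp_pos: [0.4754, -0.0276, 0.0579]
tool_rot: [-0.351, 0.936, -0.001, 0.001]
force: [-0.1, 1.8, 17.8]
finger_gap: -0.002
gripper_force: 8.8
t: 20.92
tcp_pos: [0.4755, -0.0276, 0.0576]
tool_rot: [-0.351, 0.936, -0.001, 0.001]
force: [-3.5, 1.8, 35.1]
finger_gap: 0.0
gripper_force: 17.3
```

The plunger is at its stop: z 0.0577 and 35 N, well above the 6 N spring. I'll rise clear and check with a last picture.

```bash
python3 -m creep '[{"slide":[0,0,-0.6],"angular":[0,0,0],"claw":-1},{"slide":[0,0,-1],"angular":[0,0,0],"claw":-1},{"slide":[0,0,-2],"angular":[0,0,0],"claw":-1},{"slide":[0,0,-3],"angular":[0,0,0],"claw":-1},{"slide":[0,0,-3],"angular":[0,0,0],"claw":-1},{"slide":[0,0,-3],"angular":[0,0,0],"claw":-1},{"slide":[0,0,-3],"angular":[0,0,0],"claw":-1},{"slide":[0,0,0],"angular":[0,0,0],"claw":-1},{"slide":[0,0,0],"angular":[0,0,0],"claw":-1},{"slide":[0,0,0],"angular":[0,0,0],"claw":-1}]'
python3 - <<'E'
from h import *
o=[]
for n in('scene','side'):
    im=viewer.snapshot(n); u,v=proj(n,np.array([.479,.04,.06])).astype(int); o.append(cv2.resize(im[v-65:v+65,u-60:u+60],(400,433),interpolation=cv2.INTER_CUBIC))
cv2.imwrite('pics/end.png',np.hstack(o))
E
```

```text
t: 21.75
tcp_pos: [0.4732, -0.027, 0.2094]
tool_rot: [-0.351, 0.936, 0.001, -0.001]
force: [-1.2, -0.4, 0.1]
finger_gap: -0.001
gripper_force: 0.0
```

View pics/end.png

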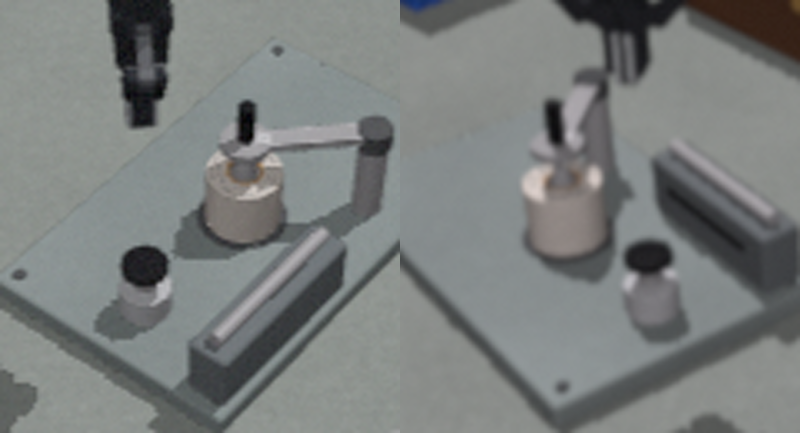

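The roll sits flat on the deck around the spindle (scene crop (245,205)), the keeper disc lies over the spindle (245,140), the plunger is back up (145,265), and the gripper is clear.

```bash
python3 -c "
from station import ticket
print(ticket.sign_off())"
```

```text
the job is handed in; nothing more can be done
None
```

I handed the job in at about 22 s: the tall roll is seated flat on the deck, the keeper arm is closed to its stop, and the plunger was pressed to its stop and sprang back up. I moved nothing else; sign-off gave no verdict.

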